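Tidy the studio table: paint pots to their holders, pastel cases on the sloped rack

ROBOT

A 6-joint arm with a two-finger parallel gripper is mounted at the origin on the work surface. World frame = base frame: x ahead of the robot, y to its left, z up, the work surface at z = 0. Lengths are in mm, angles in degrees, forces in N, time in s.
With the tool pointing down it reaches from about 350 to 850 mm from the base axis. Payload 8.1 kg.
Tool frame: the origin (TCP) lies at the centre of the arm's flange, where the gripper is bolted on; the fingertips stand 173 mm ahead of it and the grasp point (between the pads) lies 155 mm ahead of it; z points along the fingers, y is the line along which they close (so a half turn about z gives the same grasp; the last joint's range is limited). The gripper opens to 85 mm and grips with 20 to 120 N. Pads are 22 mm wide; open, the fingers measure 114 mm over their backs; the gripper's body (76 mm by 85 mm) begins 54 mm behind the grasp point. The pads swing forward as they close: fully open they stand 13 mm farther back than shut.
Start: joints at [-4.893, 7.471, 85.268, -0, 87.261, -4.893], TCP at [600.006, 0.022, 404.692] pointing down, gripper open.
Joint ranges: [-169.43, 169.43], [-51.17, 129.36], [1.28, 143.12], [-76.62, 256.62], [0, 156.53], [-152.29, 152.29]. Speed limits (degrees/s): [136.94, 136.94, 159.86, 180, 180, 180].

INTERFACE

Orientations are given as [roll, pitch, yaw] about the fixed x, y, z axes, in that order (R = Rz(yaw) Ry(pitch) Rx(roll)).
In Python, from bench import * gives the robot as it stands.
- The arm moves only by the shell command python3 -m jog 'ROWS' [FORCE]. ROWS is text: rows parted by semicolons, each of 7 numbers parted by spaces: the shift along the tool's x, y, z scaled (see below), then the turn, a rotation vector about the tool's x, y, z scaled (see below), then the closure, from -1 (fully open) to 1 (shut). In form: tx ty tz wx wy wz hand; .... A call has 1 to 5 rows; each row shifts and turns the commanded pose from where the row before left it, along the tool's axes as they then stand; what a row does not reach is not made up. The controller multiplies each number of a shift by 0.1 m and each number of a turn by 60 degrees. A row lasts 1/8 s, in which the tool goes at most 62.5 mm and 10.7 degrees, less where a joint would pass 70% of its speed; a pose out of reach is approached as far as the arm can. A call with a number of a shift or a turn outside -1 to 1 is refused whole. A call with a gripper value outside its range is refused whole. The fingers move at their own pace and stop on an object; FORCE is the grip in N (left out, the last holds). Time passes only in rows, so rows that do not move let the fingers close. It gives the time, the measured TCP pose, the force, the opening and the grip force at its end, in the units of the state.
- sense(): the state, without advancing time (a new reading comes with each control period).
- snapshot(name): name is "scene" or "side" or "wrist"; returns a dict with "img" (400x640x3 uint8, red, green, blue), "fx", "fy", "cx", "cy" (pixels), "extrinsics" (4x4, takes a point from camera to world coordinates). Camera axes: x right, y down, z forward; pixel columns grow to the right and rows downward; lengths in mm; the calibration is good to about 2 mm. A picture is of the moment at which its call begins. There is no depth.
- hand_in(): hands the job in; it is judged then, once.
The state is a dict: "time": time; "joint_pos": joint angles; "qd": joint speeds; "joint_efforts": joint torques, N m; "tool_pos": TCP position; "tcp_rot": TCP orientation; "ft_force": force on the tool from outside, world axes, zero at the start; "wrist_torque": the same for the moment, N m; "finger_gap": finger opening in mm; "grip_force": force on a finger pad.
Only numpy, scipy, OpenCV 4.12 (cv2) and the standard library are available. Lean on these libraries where they do the work, as an engineer would, in place of code of your own. Each camera call takes 0.05 s, during which the arm holds its last target. There are 200 camera calls.

TASK

Tidy the painting table: stand the wide paint pot in the wide wooden holder and the narrow pot in the narrow holder, each upright on the holder's floor. Lay the large pastel case on the sloped rack and the small one on top of it, both lengthwise down the slope, centred across the rack and resting back against the backstop. Set things down rather than drop them, and leave the mug, flask and paint tub where they are.

Things in the scene. Friction and masses are not known exactly. Their poses are not given: they have to be found in the camera images.
- wide_pot: Wide closed paint pot: upright plain cylinder, 62 mm diameter, 62 mm tall, white with a paper band and a black screw cap (the cap is the top 14 mm, same diameter). 0.16 to 0.29 kg. Origin: centre of its underside, z up. In any of six spots beside the rack.
- narrow_pot: Narrow closed paint pot of the same make: upright cylinder, 42 mm diameter, 62 mm tall, white with a black cap. 0.08 to 0.15 kg. Origin: centre of its underside, z up. In any of six spots beside the rack.
- large_case: Large flat closed pastel case of pale wood, a plain block 96 mm long (its x) by 60 mm wide (its y) by 34 mm tall, a small brass clasp at one end. 0.15 to 0.26 kg. Lies flat on the table, its length within 0.5 rad of world x. Origin: centre of its underside; end for end it may be set down either way. In any of six spots beside the rack.
- small_case: Small flat closed pastel case of pale wood, 74 mm long (its x) by 44 mm wide (its y) by 28 mm tall, brass clasp at one end. 0.07 to 0.13 kg. Lies flat on the table, its length within 0.5 rad of world x. Origin: centre of its underside; either end forward. In any of six spots beside the rack.
- wide_holder: Wide turned wooden holder, fixed to the table: round cup 96 mm outer diameter, 26 mm tall, with a round well 76 mm across (wall 10 mm), open on top; the well's floor is 10 mm above the table. For the wide pot. Origin: on its axis, at table height. In any of six spots beside the rack.
- narrow_holder: Narrow turned wooden holder, fixed to the table: round cup 76 mm outer diameter, 26 mm tall, with a round well 56 mm across (wall 10 mm); the well's floor is 10 mm above the table. For the narrow pot. Origin: on its axis, at table height. In any of six spots beside the rack.
- rack: Fixed plywood rack, 90 mm wide (its y). Its bed (118 mm long, no side rails) falls 12 deg towards its own +x to a backstop 58 mm high, square to the bed. Origin: centre of footprint at table height, z vertical, yaw within 0.3 rad. In its frame bed and backstop face meet at x 55, z 14 mm; fully home, the large case's origin is at x 8, z 24 mm, the small one's (on top) at x 26, z 55 mm, both y 0.
- mug: Bystander: white ceramic mug, 80 mm across, 92 mm tall, beyond the work. Origin: centre of its underside. Leave it.
- flask: Bystander: steel vacuum flask with a black handle, 96 mm across, 212 mm tall, beyond the work. Origin: centre of its underside. Leave it.
- tub: Bystander: clear open plastic tub with dabs of paint, 130 by 170 mm, 45 mm tall, beyond the work. Origin: centre of its underside. Leave it.
Things that resemble listed ones, but are neither listed nor needed, are in the scene too. What is shaped like the wide_pot but red is not meant. What is shaped like the large_case but orange is not meant.

How it is judged:
By the outcome, as a careful person would: the job done as asked, in the order asked, and still so for the second after the job is handed in, with the robot touching nothing.
It also fails if it takes over 112 s, if anything falls off the work surface, if the arm or the gripper's body presses on something with over 40 N, if the wrist force passes 120 N, or if a joint passes its speed limit or range.

## Working session

There is one attempt and no reset: what is moved stays moved. The work goes in short steps, Python scripts to look and compute and a shell command to move; the robot and the scene stay as the last step left them, time stands still between calls to the robot, and variables do not carry over. Pictures are saved under pics/ and viewed, at most 17 in all, crops included, and the job is handed in when it is done.

```bash
mkdir -p pics; ls; python3 - <<'E'
from bench import *
import cv2
for n in ("scene","side"):
    s=snapshot(n); cv2.imwrite(f"pics/{n}0.png",cv2.cvtColor(s["img"],cv2.COLOR_RGB2BGR)); print(n,s["fx"],s["cx"],s["cy"],s["extrinsics"])
print(sense())
E
```

```text
pics
scene 495.8271257617617 322.74814392147226 202.5562680919753 [[ 9.26228144e-02  7.92682316e-01 -6.02557682e-01  1.23923973e+03]
 [ 9.95697729e-01 -7.53506191e-02  5.39288165e-02 -6.34981598e+01]
 [-2.65467524e-03 -6.04960354e-01 -7.96251168e-01  9.30158149e+02]
 [ 0.00000000e+00  0.00000000e+00  0.00000000e+00  1.00000000e+00]]
side 498.2425647170579 317.2011064345149 198.6888053871103 [[-9.05405794e-01 -3.11440889e-01  2.88521958e-01  1.89169709e+02]
 [-4.24311344e-01  6.41170565e-01 -6.39421763e-01  8.31142041e+02]
 [ 1.41502957e-02 -7.01359309e-01 -7.12667447e-01  9.72307659e+02]
 [ 0.00000000e+00  0.00000000e+00  0.00000000e+00  1.00000000e+00]]
{'time': 0.1, 'joint_pos': array([-4.89262165e+00,  7.51161674e+00,  8.53241162e+01, -1.06261280e-03,
        8.72605036e+01, -4.89239679e+00]), 'qd': array([-0.0671841 ,  0.01739785, -0.14684901, -0.02178888, -0.02806159,
        0.06991578]), 'joint_efforts': array([ 1.52257860e-03, -5.70947063e+01, -5.01941299e+01, -1.80579236e-04,
        8.16394575e-03,  5.26326357e-05]), 'tool_pos': array([5.99793735e+02, 4.10259740e-02, 4.03730046e+02]), 'tcp_rot': array([-1.79904024e+02, -7.15006160e-03,  8.99998208e+01]), 'ft_force': array([ 0.66986656, -0.14584128,  0.70994512]), 'wrist_torque': array([-0.03706658,  0.00041118,  0.00602796]), 'grip_force': 0.0, 'finger_gap': 85.43303225253041}
```

View pics/scene0.png

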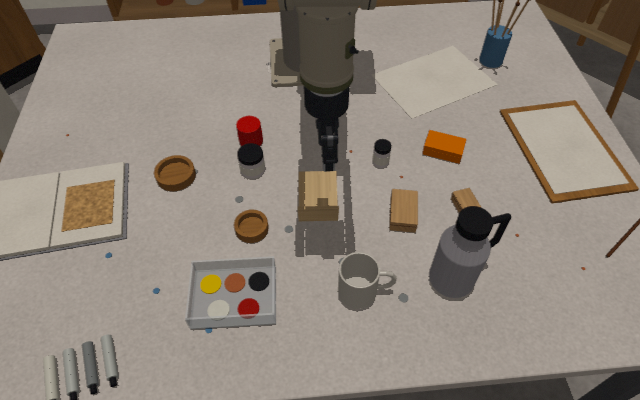

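View pics/side0.png

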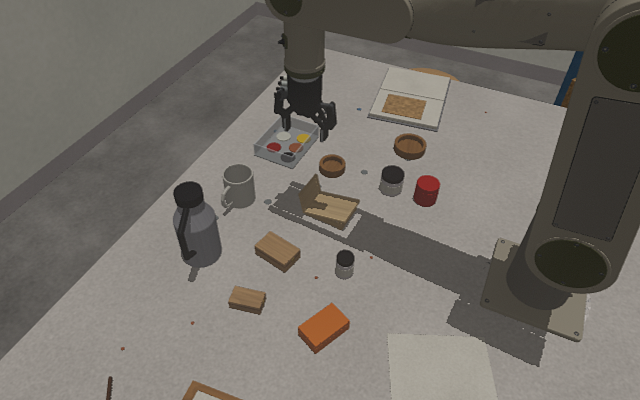

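The scene view shows these candidates:
- **Wide pot:** white at (251,161); a red lookalike at (250,131).
- **Narrow pot:** (382,153).
- **Large case:** pale wood at (404,209); an orange lookalike at (445,146).
- **Small case:** (466,203), partly behind the flask.
- **Holders:** wide at (175,172), narrow at (251,226).
- **Rack:** (320,196), with its backstop toward +x.

By the description I choose the white pot and the pale-wood cases. Next I take one close crop to check that, plus coarse positions.

```bash
cat > h.py <<'E'
from bench import *
import cv2, numpy as np
from scipy.spatial.transform import Rotation as R
def ray(s,px,z):
    px=np.atleast_2d(np.asarray(px,float)); E=s["extrinsics"]
    d=np.c_[(px[:,0]-s["cx"])/s["fx"],(px[:,1]-s["cy"])/s["fy"],np.ones(len(px))]@E[:3,:3].T
    o=E[:3,3]; z=np.broadcast_to(z,len(px)); return (o+d*((z-o[2])/d[:,2])[:,None])
def proj(s,P):
    E=s["extrinsics"]; c=(np.atleast_2d(P)-E[:3,3])@E[:3,:3]
    return np.c_[s["fx"]*c[:,0]/c[:,2]+s["cx"],s["fy"]*c[:,1]/c[:,2]+s["cy"]]
def save(s,name,box=None,k=1):
    im=s["img"]; 
    if box: im=im[box[1]:box[3],box[0]:box[2]]
    cv2.imwrite(f"pics/{name}.png",cv2.resize(cv2.cvtColor(im,cv2.COLOR_RGB2BGR),None,fx=k,fy=k,interpolation=cv2.INTER_CUBIC))
E
python3 - <<'E'
from h import *
s=snapshot("side"); save(s,"side1",(220,120,480,320),3)
hsv=cv2.cvtColor(s["img"],cv2.COLOR_RGB2HSV)
m=((hsv[...,1]>85)&(hsv[...,2]>60)).astype(np.uint8)
m=cv2.morphologyEx(m,cv2.MORPH_OPEN,np.ones((3,3)))
n,l,st,c=cv2.connectedComponentsWithStats(m)
for i in range(1,n):
    if st[i,4]>80: print(st[i],c[i].round(),[ray(s,c[i],z)[0,:2].round() for z in (0,20)])
s2=snapshot("scene")
for nm,p,q,z in (("wide",(251,153),(393,174),62),("narrow",(382,146),(345,257),62),("wh",(175,167),(410,146),26),("nh",(251,221),(332,162),26)): print(nm,ray(s2,p,z)[0].round(),ray(s,q,z)[0].round())
E
```

```text
[415  68  40  12 167] [434.  72.] [array([ 474., -820.]), array([ 468., -786.])]
[382  95  43  24 730] [404. 106.] [array([ 506., -563.]), array([ 500., -535.])]
[289 134  19  18 157] [298. 142.] [array([ 740., -237.]), array([ 729., -215.])]
[395 134  31  25 615] [409. 146.] [array([ 425., -371.]), array([ 420., -347.])]
[267 143  14   8  87] [274. 146.] [array([ 797., -186.]), array([ 784., -166.])]
[320 155  25  22 433] [332. 166.] [array([ 602., -184.]), array([ 594., -163.])]
[414 175  26  32 651] [426. 190.] [array([ 322., -204.]), array([ 320., -183.])]
[255 232  45  37 859] [278. 249.] [array([597., 161.]), array([588., 175.])]
[229 287  36  22 563] [247. 297.] [array([593., 315.]), array([585., 326.])]
[ 298  303   52   50 1490] [323. 327.] [array([404., 310.]), array([399., 321.])]
[183 381  56  19 441] [206. 392.] [array([554., 540.]), array([546., 546.])]
wide [ 419. -161.   62.] [ 413. -160.   62.]
narrow [426. 153.  62.] [420. 157.  62.]
wh [ 413. -349.   26.] [ 417. -339.   26.]
nh [ 591. -166.   26.] [ 597. -171.   26.]
```

View pics/side1.png

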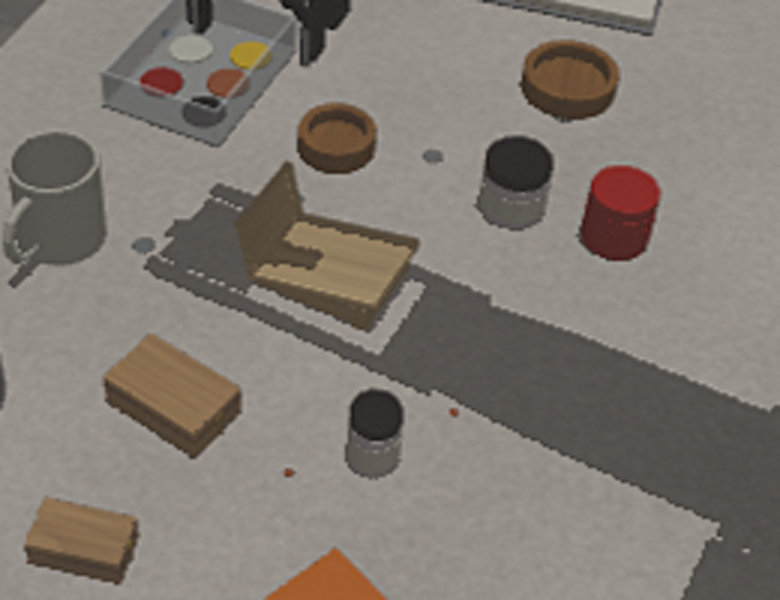

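The crop confirms the white wide pot at side-image (392,180), with the red one beside it at (427,190). The pale cases are at (278,249) and (247,297), and the orange one is separate. Now I work out poses from the corner pixels.

```bash
python3 - <<'E'
from h import *
s=snapshot("side"); t=snapshot("scene"); save(t,"sc1",(290,120,500,260),3.7)
f=lambda c:220+np.array(c)[:,0]/3-.33, 
def px(c): c=np.array(c,float); return np.c_[220+c[:,0]/3-.33,120+c[:,1]/3-.33]
for n,c,z in (("large",[(106,382),(150,337),(240,398),(195,443)],34),("small",[(45,498),(137,517),(121,567),(27,536)],28)):
    P=ray(s,px(c),z)[:,:2]; print(n,P.round(),P.mean(0).round(1),[np.linalg.norm(P[i]-P[i-1]).round() for i in range(4)],[np.degrees(np.arctan2(*(P[i]-P[i-1])[::-1])).round(1) for i in range(4)])
P=ray(s,px([(418,242),(372,305),(290,165),(238,222)]),[38.5,38.5,70.7,70.7]); print(P.round())
print("flask",ray(t,(474,222),212).round(),ray(s,(188,194),212).round())
w=snapshot("wrist"); print(w["extrinsics"].round(2),w["fx"])
E
```

```text
large [[634. 202.]
 [626. 145.]
 [530. 170.]
 [542. 225.]] [583.2 185.8] [np.float64(95.0), np.float64(58.0), np.float64(99.0), np.float64(56.0)] [np.float64(-13.7), np.float64(-98.7), np.float64(165.4), np.float64(78.0)]
small [[622. 316.]
 [552. 300.]
 [541. 343.]
 [616. 350.]] [582.8 327.3] [np.float64(35.0), np.float64(72.0), np.float64(44.0), np.float64(76.0)] [np.float64(-80.4), np.float64(-167.9), np.float64(104.0), np.float64(5.3)]
[[466. -49.  38.]
 [473.  37.  38.]
 [594. -58.  71.]
 [604.  26.  71.]]
flask [[764. 247. 212.]] [[753. 258. 212.]]
[[ 1.0000e+00  0.0000e+00 -0.0000e+00  5.9957e+02]
 [ 0.0000e+00 -9.6000e-01 -2.9000e-01  7.2870e+01]
 [-0.0000e+00  2.9000e-01 -9.6000e-01  3.7424e+02]
 [ 0.0000e+00  0.0000e+00  0.0000e+00  1.0000e+00]] 325.4497268156097
```

View pics/sc1.png

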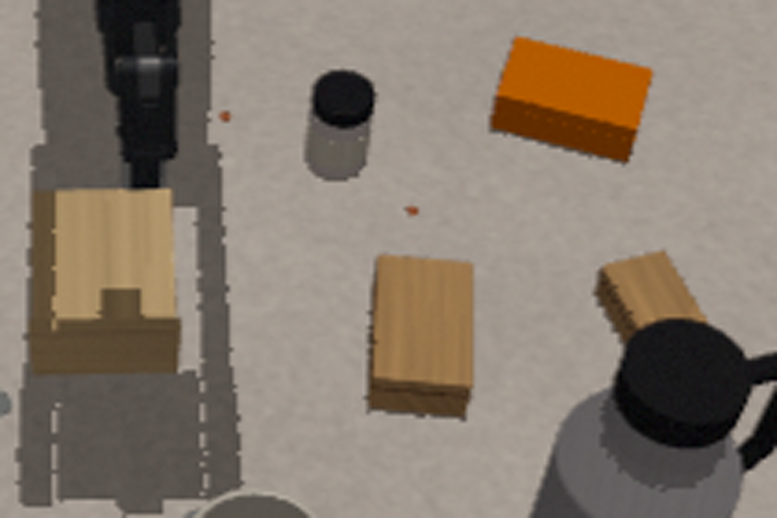

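The wood case tops in this crop show the large case at scene (404,205) and the small one at (466,203). I turn the tool by +90° and head to the wide pot.

```bash
python3 -m jog '0 0 0.1 0 0 0.1667 -1;0 0 0.1 0 0 0.1667 -1;0 0 0.1 0 0 0.1667 -1;0 0 0.1 0 0 0.1667 -1;0 0 0.1 0 0 0.1667 -1'; python3 -m jog '0 0 0.1 0 0 0.1667 -1;0 0 0.1 0 0 0.1667 -1;0 0 0.1 0 0 0.1667 -1;0 0 0.1 0 0 0.1667 -1;0 0 0 0 0 0 -1'; python3 -m jog '-0.4 0.33 0 0 0 0 -1;-0.45 0.4 0 0 0 0 -1;-0.45 0.4 0 0 0 0 -1;-0.45 0.4 0 0 0 0 -1;-0.09 0.08 0 0 0 0 -1'
python3 - <<'E'
from h import *
w=snapshot("wrist"); save(w,"w1"); print(sense()["tool_pos"],sense()["tcp_rot"],w["extrinsics"][:3,3],proj(w,[416,-161,62]))
E
```

```text
time: 0.98
tool_pos: [600.0, 0.0, 354.3]
tcp_rot: [-180.0, 0.0, 39.7]
ft_force: [0.5, -0.3, 0.4]
finger_gap: 85.3
grip_force: 0.0
time: 1.6
tool_pos: [599.6, 0.1, 313.6]
tcp_rot: [-180.0, 0.1, 0.0]
ft_force: [0.7, 1.0, -0.2]
finger_gap: 85.1
grip_force: 0.0
time: 2.22
tool_pos: [414.0, -162.7, 315.3]
tcp_rot: [179.9, -0.0, 0.1]
ft_force: [0.8, 0.3, 0.2]
finger_gap: 85.3
grip_force: 0.0
[ 414.45785156 -162.60690432  315.42942607] [ 1.79936940e+02 -4.55039141e-02  3.83870777e-02] [ 487.05821363 -163.11325536  285.25517845] [[312.14712178 199.65408673]]
```

View pics/w1.png

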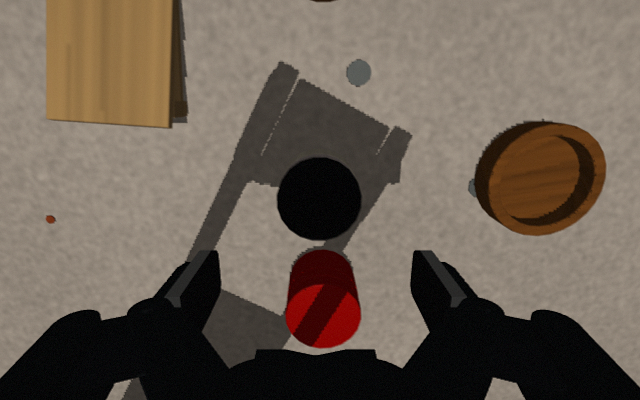

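The pot's cap is centred at (319,199) and the wide holder's rim at about (540,178). The red pot lies behind at (323,310), between the finger lines. The rack's upper edge runs (47,119)–(170,127).

```bash
python3 - <<'E'
from h import *
w=snapshot("wrist"); im=w["img"]; g=im.max(2)
m=((g<25)).astype(np.uint8); m[:150]=0;m[242:]=0;m[:,:270]=0;m[:,370:]=0
n,l,st,c=cv2.connectedComponentsWithStats(m); i=1+st[1:,4].argmax(); e=cv2.fitEllipse(max(cv2.findContours((l==i).astype(np.uint8),0,1)[0],key=len)); print(e,ray(w,e[0],62), e[1][0]/w["fx"]*223)
hsv=cv2.cvtColor(im,cv2.COLOR_RGB2HSV); m=((hsv[...,1]>110)).astype(np.uint8); m[:,:455]=0
ct=max(cv2.findContours(m,0,1)[0],key=len); P=ray(w,ct[:,0],26)[:,:2].astype(np.float32)
print("holder outer@26",cv2.minEnclosingCircle(P), P.min(0),P.max(0))
print("rackedge",ray(w,[(47,119),(170,127)],38.5))
for p in [(323,314)]: print("red",ray(w,p,62))
E
```

```text
((317.7262878417969, 197.90408325195312), (81.6294174194336, 83.03398895263672), 92.13805389404297) [[ 417.7309236  -164.97907066   62.        ]] 55.93294012763815
holder outer@26 ((422.8182067871094, -346.2671203613281), 53.80033493041992) [ 373.96936 -399.57013] [ 469.43045 -292.8838 ]
rackedge [[471.44643974  35.47572071  38.5       ]
 [465.695874   -54.8544106   38.5       ]]
red [[ 319.77473779 -169.52453613   62.        ]]
```

```bash
python3 -m jog '0.03 0.02 0.4 0 0 0 -1;0 0 0.4 0 0 0 -1;0 0 0.32 0 0 0 -1;0 0 0 0 0 0 0;0 0 0 0 0 0 1' 40;python3 -m jog '0 0 0 0 0 0 1;0 0 0 0 0 0 1;0 0 0 0 0 0 1'
```

```text
time: 2.95
tool_pos: [420.1, -162.6, 203.9]
tcp_rot: [180.0, -0.1, 0.1]
ft_force: [1.0, 0.1, -2.7]
finger_gap: 61.0
grip_force: 43.8
time: 3.32
tool_pos: [419.1, -163.0, 203.2]
tcp_rot: [180.0, -0.0, -0.0]
ft_force: [-0.3, -0.5, -1.7]
finger_gap: 61.2
grip_force: 43.9
```

```bash
python3 -m jog '0 0 -0.4 0 0 0 1;0 0 -0.4 0 0 0 1;0 0.5 0 0 0 0 1;0 0.5 0 0 0 0 1;0 0.5 0 0 0 0 1';python3 -m jog '0 0.34 0 0 0 0 1;0 0 0 0 0 0 1'
python3 - <<'E'
from h import *
s=snapshot("side");t=snapshot("scene");w=snapshot("wrist"); 
a=cv2.resize(s["img"][100:190,360:480],None,fx=3,fy=3);b=cv2.resize(t["img"][110:200,120:240],None,fx=3,fy=3)
im=np.hstack([np.vstack([a,b]),cv2.resize(w["img"][:,100:540],(440,540))]);cv2.imwrite("pics/m1.png",im[...,::-1]);print(im.shape,sense()["tool_pos"])
E
```

```text
time: 3.95
tool_pos: [418.8, -314.4, 283.2]
tcp_rot: [180.0, -0.0, -0.0]
ft_force: [1.5, -0.3, -2.2]
finger_gap: 61.1
grip_force: 45.6
time: 4.2
tool_pos: [418.4, -349.2, 282.8]
tcp_rot: [180.0, -0.0, -0.2]
ft_force: [-0.7, 0.3, -2.7]
finger_gap: 61.2
grip_force: 45.5
(540, 800, 3) [ 418.74684619 -346.29463931  282.33487477]
```

View pics/m1.png

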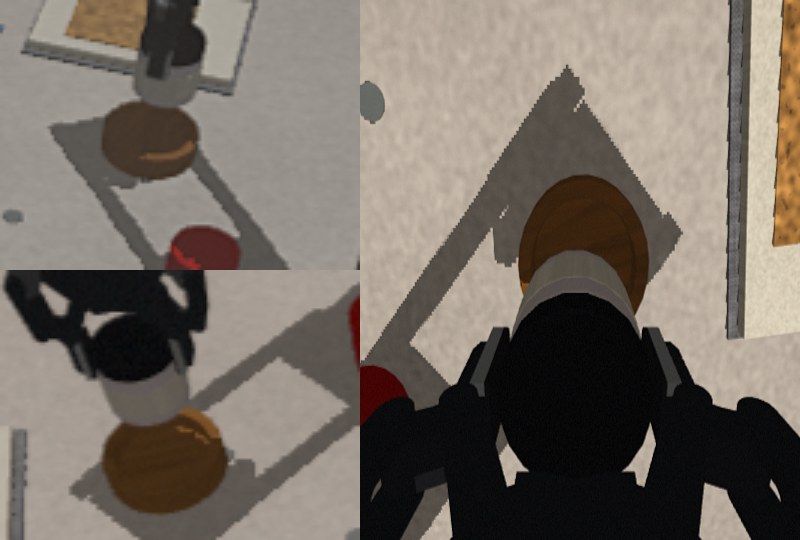

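The holder's rim shows around the held pot in the wrist view, spanning original columns 259–389. I fit the rim.

```bash
python3 - <<'E'
from h import *
from scipy.optimize import least_squares
w=snapshot("wrist"); hsv=cv2.cvtColor(w["img"],cv2.COLOR_RGB2HSV)
m=((hsv[...,1]>110)&((hsv[...,0]<25))).astype(np.uint8); m[205:]=0;m[:,:230]=0;m[:,420:]=0
ct=max(cv2.findContours(m,0,1)[0],key=len)[:,0]
L=[];
for r in range(125,203,3):
    q=ct[ct[:,1]==r]; 
    if len(q): L+= [q[q[:,0].argmin()],q[q[:,0].argmax()]]
L=np.array(L); print(L.min(0),L.max(0))
for z in (26,):
    P=ray(w,L,z)[:,:2]; f=least_squares(lambda c:np.hypot(*(P-c[:2]).T)-c[2],[420,-350,48],loss="soft_l1"); print(z,f.x,f.cost)
    f=least_squares(lambda c:np.hypot(*(P-c[:2]).T)-48,[420,-350],loss="soft_l1"); print(z,f.x,f.cost)
t=snapshot("scene"); hsv=cv2.cvtColor(t["img"],cv2.COLOR_RGB2HSV)
m=((hsv[...,1]>110)&(hsv[...,0]<25)).astype(np.uint8)[140:200,140:210]; ys,xs=np.nonzero(m); p=[(140+xs.min()+140+xs.max())/2,140+ys.max()]
print(p,ray(t,p,0))
c=cv2.fitEllipse(max(cv2.findContours(cv2.inRange(w["img"],(0,0,0),(22,22,22))[200:330,210:430],0,1)[0],key=len));print(c)
E
```

```text
[259 131] [389 200]
26 [ 422.42574695 -352.6774381    46.55027407] 4.732348956107494
26 [ 420.19264417 -352.64298937] 15.86914808388906
[np.float64(174.5), np.int64(190)] [[ 463.85714928 -351.87775968    0.        ]]
((107.26702880859375, 83.057373046875), (118.26602935791016, 218.28228759765625), 91.19967651367188)
```

```bash
python3 -m jog '0.02 0.05 0 0 0 0 1;0 0 0.3 0 0 0 1;0 0 0.25 0 0 0 1;0 0 0.1 0 0 0 1;0 0 0.02 0 0 0 1';python3 -m jog '0 0 0.02 0 0 0 1;0 0 0.01 0 0 0 1;0 0 0 0 0 0 1'
```

```text
time: 5.08
tool_pos: [420.9, -351.7, 215.4]
tcp_rot: [-180.0, 0.0, 0.0]
ft_force: [-0.2, -0.4, -2.8]
finger_gap: 60.8
grip_force: 45.6
time: 5.45
tool_pos: [421.1, -352.1, 213.3]
tcp_rot: [180.0, -0.0, -0.0]
ft_force: [-1.0, 0.3, -2.9]
finger_gap: 61.2
grip_force: 45.6
```

```bash
python3 -m jog '0 0 0.01 0 0 0 1;0 0 0 0 0 0 1';python3 -m jog '0 0 0.01 0 0 0 1;0 0 0 0 0 0 1'
```

```text
time: 5.7
tool_pos: [421.2, -352.2, 212.9]
tcp_rot: [180.0, -0.0, -0.0]
ft_force: [-1.6, 1.9, 5.2]
finger_gap: 60.9
grip_force: 46.4
time: 5.95
tool_pos: [421.3, -352.2, 212.8]
tcp_rot: [180.0, -0.0, -0.0]
ft_force: [-5.3, 4.8, 14.5]
finger_gap: 60.8
grip_force: 47.4
```

Contact came at exactly floor height. I release, rise, and go look at the narrow pot (y≈155) from above.

```bash
python3 -m jog '0 0 -0.01 0 0 0 0;0 0 0 0 0 0 -0.8;0 0 0 0 0 0 -1;0 0 0 0 0 0 -1;0 0 -0.2 0 0 0 -1' ;python3 -m jog '0 0 -0.4 0 0 0 -1;0 -0.5 -0.2 0 0 0 -1;0 -0.6 -0.1 0 0 0 -1;0 -0.6 -0.1 0 0 0 -1;0 -0.6 -0.1 0 0 0 -1'; python3 -m jog '0 -0.6 0 0 0 0 -1;0 -0.6 0 0 0 0 -1;0 -0.6 0 0 0 0 -1;0 -0.6 0 0 0 0 -1;0 -0.37 0 0 0 0 -1';python3 -m jog '0 0 0 0 0 0 -1'
python3 - <<'E'
from h import *
s=snapshot("side");t=snapshot("scene");w=snapshot("wrist"); 
a=cv2.resize(s["img"][100:190,360:480],None,fx=3,fy=3);b=cv2.resize(t["img"][110:200,120:240],None,fx=3,fy=3)
im=np.hstack([np.vstack([a,b]),cv2.resize(w["img"],(440,540))]);cv2.imwrite("pics/m2.png",im[...,::-1]);print(sense()["tool_pos"])
m=(w["img"].max(2)<25).astype(np.uint8)
n,l,st,c=cv2.connectedComponentsWithStats(m)
for i in range(1,n):
    if st[i,4]>400: print(st[i],c[i],ray(w,c[i],62))
E
```

```text
time: 6.58
tool_pos: [420.1, -351.2, 229.9]
tcp_rot: [-179.8, 0.2, -0.0]
ft_force: [0.6, -0.4, 0.8]
finger_gap: 85.4
grip_force: 0.0
time: 7.2
tool_pos: [420.6, -120.3, 322.1]
tcp_rot: [180.0, -0.0, -0.1]
ft_force: [0.7, 1.2, 0.1]
finger_gap: 85.6
grip_force: 0.0
time: 7.82
tool_pos: [420.6, 157.6, 321.9]
tcp_rot: [-180.0, -0.0, 0.1]
ft_force: [0.5, -0.3, 0.2]
finger_gap: 85.5
grip_force: 0.0
time: 7.95
tool_pos: [420.7, 157.3, 321.7]
tcp_rot: [-180.0, 0.0, 0.2]
ft_force: [-0.1, 0.2, -0.2]
finger_gap: 85.5
grip_force: 0.0
[421.04020135 154.58671206 321.5355261 ]
[ 288  170   55   55 2393] [315.25908901 197.1353949 ] [[422.62898995 154.70163639  62.        ]]
[    0   251   640   149 45214] [316.45654001 354.33427699] [[280.38215966 153.48774721  62.        ]]
```

View pics/m2.png

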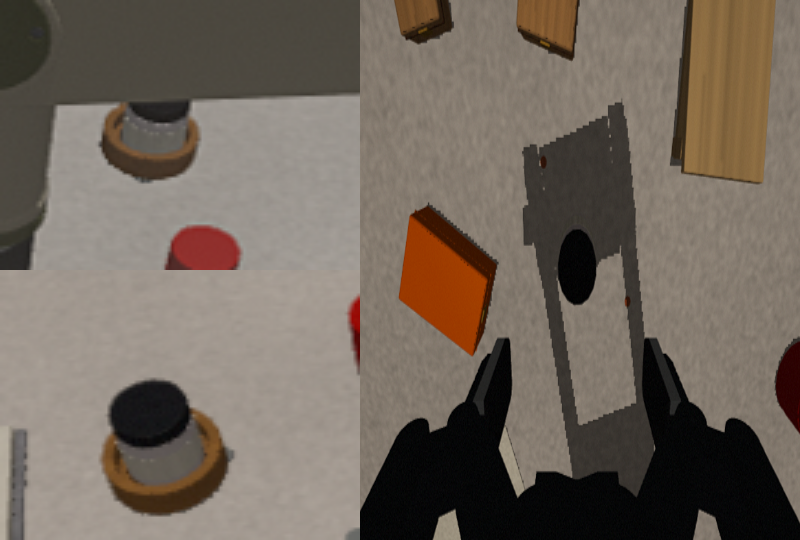

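The wide pot stands upright in its holder. The narrow pot's cap is at wrist (315,197), which maps to (422.6,154.7), within 5 mm of the first estimate. I grasp it and carry it to just short of the narrow holder.

```bash
python3 -m jog '0.02 0 0.4 0 0 0 -1;0 0 0.4 0 0 0 -1;0 0 0.38 0 0 0 -1;0 0 0 0 0 0 0;0 0 0 0 0 0 1' 35;python3 -m jog '0 0 0 0 0 0 1;0 0 0 0 0 0 1;0 0 0 0 0 0 1;0 0 0 0 0 0 1';python3 -m jog '0 0 -0.4 0 0 0 1;0 0 -0.5 0 0 0 1;0.3 0.4 0 0 0 0 1;0.3 0.5 0 0 0 0 1;0.3 0.5 0 0 0 0 1';python3 -m jog '0.3 0.5 0 0 0 0 1;0.2 0.5 0 0 0 0 1;0.2 0.5 0 0 0 0 1;0.11 0.33 0 0 0 0 1;0 0 0 0 0 0 1'
python3 - <<'E'
from h import *
from scipy.optimize import least_squares
w=snapshot("wrist"); save(w,"w2"); hsv=cv2.cvtColor(w["img"],cv2.COLOR_RGB2HSV)
m=((hsv[...,1]>110)&((hsv[...,0]<25))).astype(np.uint8); m[200:]=0;m[:,:230]=0;m[:,420:]=0
ct=max(cv2.findContours(m,0,1)[0],key=len)[:,0]
L=[]
for r in range(100,198,3):
    q=ct[ct[:,1]==r]
    if len(q): L+= [q[q[:,0].argmin()],q[q[:,0].argmax()]]
L=np.array(L); print(L.min(0),L.max(0)); P=ray(w,L,26)[:,:2]
f=least_squares(lambda c:np.hypot(*(P-c[:2]).T)-c[2],[594,-168,38],loss="soft_l1"); print(f.x,f.cost)
f=least_squares(lambda c:np.hypot(*(P-c[:2]).T)-38,[594,-168],loss="soft_l1"); print(f.x,f.cost,sense()["tool_pos"])
E
```

```text
time: 8.72
tool_pos: [423.8, 154.5, 205.1]
tcp_rot: [-180.0, -0.1, -0.1]
ft_force: [1.6, -0.5, 0.8]
finger_gap: 51.8
grip_force: 0.0
time: 9.22
tool_pos: [424.3, 155.2, 205.9]
tcp_rot: [-180.0, -0.2, -0.0]
ft_force: [-0.2, -2.4, 8.1]
finger_gap: 40.9
grip_force: 36.2
time: 9.85
tool_pos: [513.9, 13.8, 295.0]
tcp_rot: [-180.0, -0.1, 0.0]
ft_force: [1.0, 0.5, -1.8]
finger_gap: 41.0
grip_force: 36.2
time: 10.48
tool_pos: [594.4, -170.5, 294.3]
tcp_rot: [180.0, -0.1, -0.2]
ft_force: [0.1, -0.2, -0.9]
finger_gap: 40.9
grip_force: 36.1
[263 142] [359 196]
[ 598.31972301 -167.89309612   36.37456456] 5.99980076353176
[ 595.88804912 -167.92951312] 17.816800217775025 [ 594.05656506 -168.96757511  294.11583473]
```

View pics/w2.png

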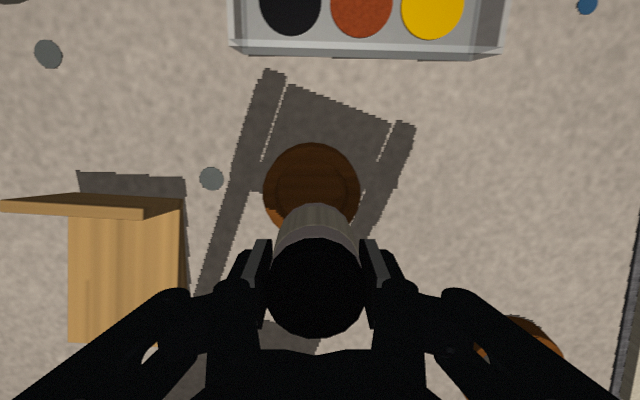

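The rim is centred at about wrist (311,190), which maps to (596,-168) and agrees with the first estimate. I lower the pot.

```bash
python3 -m jog '0.03 -0.01 0 0 0 0 1;0 0 0.35 0 0 0 1;0 0 0.25 0 0 0 1;0 0 0.12 0 0 0 1;0 0 0.02 0 0 0 1';python3 -m jog '0 0 0.02 0 0 0 1;0 0 0.015 0 0 0 1;0 0 0 0 0 0 1';python3 -m jog '0 0 0.015 0 0 0 1;0 0 0 0 0 0 1'
```

```text
time: 11.15
tool_pos: [596.8, -166.1, 219.3]
tcp_rot: [-180.0, 0.1, 0.0]
ft_force: [0.2, 0.7, -0.2]
finger_gap: 40.6
grip_force: 36.2
time: 11.52
tool_pos: [597.2, -167.1, 216.8]
tcp_rot: [180.0, -0.1, -0.0]
ft_force: [-0.1, 0.8, -1.2]
finger_gap: 41.0
grip_force: 36.2
time: 11.78
tool_pos: [597.3, -167.2, 216.0]
tcp_rot: [180.0, -0.1, -0.0]
ft_force: [-2.7, 0.7, 5.8]
finger_gap: 41.0
grip_force: 36.8
```

```bash
python3 -m jog '0 0 -0.01 0 0 0 0;0 0 0 0 0 0 -0.8;0 0 0 0 0 0 -1;0 0 0 0 0 0 -1;0 0 -0.2 0 0 0 -1' ;python3 -m jog '0 0 -0.5 0 0 0 -1;-0.4 -0.3 -0.3 0 0 0 -1;-0.4 -0.4 -0.25 0 0 0 -1;-0.4 -0.4 -0.2 0 0 0 -1;-0.07 -0.47 -0.17 0 0 0 -1';python3 -m jog '0 0 0 0 0 0 -1;0 0 0 0 0 0 -1'
python3 - <<'E'
from h import *
t=snapshot("scene");w=snapshot("wrist"); 
b=cv2.resize(t["img"][190:250,220:290],(160,140))
im=w["img"].copy(); im=np.hstack([im,np.vstack([b,np.zeros((260,160,3),np.uint8)])]);cv2.imwrite("pics/m3.png",im[...,::-1]);print(sense()["tool_pos"])
E
```

```text
time: 12.4
tool_pos: [595.9, -166.6, 234.2]
tcp_rot: [-179.9, 0.2, -0.0]
ft_force: [-0.4, -0.5, -1.1]
finger_gap: 85.3
grip_force: 0.0
time: 13.02
tool_pos: [468.0, -9.2, 380.0]
tcp_rot: [180.0, -0.1, -0.1]
ft_force: [1.0, 1.0, -0.2]
finger_gap: 85.5
grip_force: 0.0
time: 13.28
tool_pos: [470.1, -10.0, 378.7]
tcp_rot: [180.0, -0.1, 0.0]
ft_force: [0.5, -0.4, -0.0]
finger_gap: 85.3
grip_force: 0.0
[470.10105993 -10.6981399  377.5832611 ]
```

View pics/m3.png

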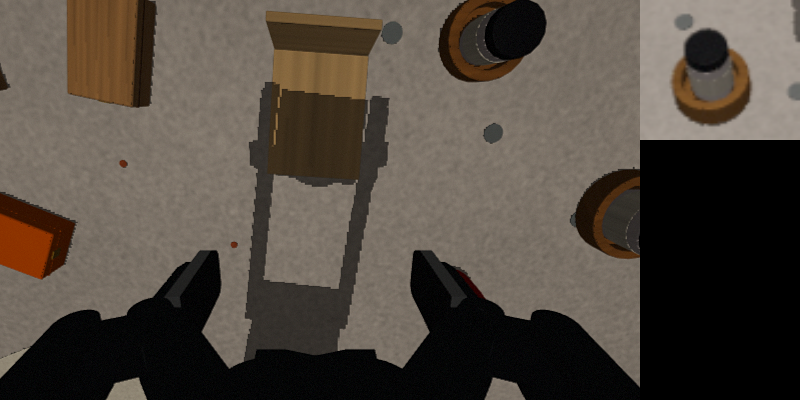

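Both pots stand in their holders. For the rack, the bed/backstop crease is at (275,48)–(369,55) and the bed's upper edge at (268,174)–(361,182), with the backstop's top front edge at (268,23)–(380,28).

```bash
python3 - <<'E'
from h import *
w=snapshot("wrist")
J=ray(w,[(275,48),(369,55)],14);B=ray(w,[(268,174),(361,182)],38.5);T=ray(w,[(268,23),(380,28)],70.7)
for n,P in (("J",J),("B",B),("T",T)): d=P[0]-P[1]; print(n,P.round(1)[:,:2],P.mean(0).round(1),np.linalg.norm(d).round(1),np.degrees(np.arctan2(-d[0],d[1])).round(1))
d=J.mean(0)-B.mean(0); print(d,np.degrees(np.arctan2(d[1],d[0])))
# large case bottom corners/top from contour
hsv=cv2.cvtColor(w["img"],cv2.COLOR_RGB2HSV); 
E
```

```text
J [[586.7  26.8]
 [580.5 -62.1]] [583.6 -17.7  14. ] 89.1 -4.0
B [[470.7  34.9]
 [462.6 -55.9]] [466.6 -10.5  38.5] 91.2 -5.1
T [[596.9  25. ]
 [593.3 -61. ]] [595.1 -18.   70.7] 86.1 -2.4
[116.95827722  -7.17399797 -24.5       ] -3.510016413492119
```

Rack yaw is about -4° and its origin about (528,-14); the measured width (89–91) and length (117) match. Next is the large case.

```bash
python3 -m jog '0.3 -0.4 -0 0 0 0 -1;0.3 -0.5 0 0 0 0 -1;0.3 -0.5 0.1 0 0 0 -1;0.23 -0.5 0.2 0 0 0 -1;0 -0.07 0.28 0 0 0 -1';python3 -m jog '0 0 0 0 0 0.1083 -1;0 0 0 0 0 0.1083 -1;0 0 0 0 0 0 -1'
python3 - <<'E'
from h import *
w=snapshot("wrist"); save(w,"w4"); print(sense()["tool_pos"],sense()["tcp_rot"],proj(w,[583,186,34]))
E
```

```text
time: 14.05
tool_pos: [584.5, 189.2, 318.4]
tcp_rot: [-180.0, -0.0, 0.1]
ft_force: [0.5, -0.1, 0.0]
finger_gap: 85.4
grip_force: 0.0
time: 14.42
tool_pos: [583.4, 186.1, 318.6]
tcp_rot: [180.0, 0.1, -13.0]
ft_force: [-0.7, 0.2, 0.2]
finger_gap: 85.3
grip_force: 0.0
[583.39824824 186.21752728 318.90941503] [ 1.79963078e+02  6.39604917e-02 -1.29403944e+01] [[314.76507766 190.07726223]]
```

View pics/w4.png

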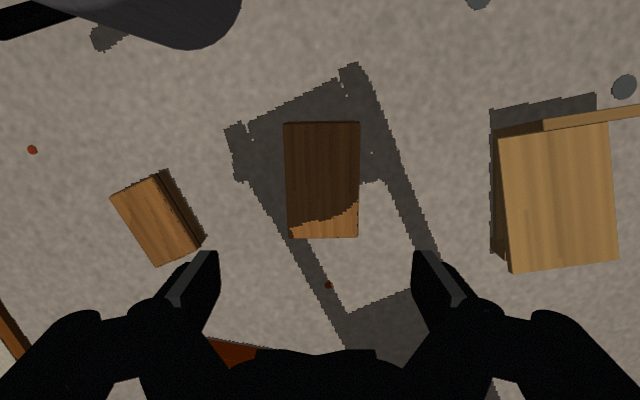

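The large case's top spans (283,122)–(359,122)–(357,237)–(289,237). The small case's top corners are (109,196),(157,174),(201,245),(157,267).

```bash
python3 - <<'E'
from h import *
w=snapshot("wrist")
for n,c,z in (("large",[(283,122),(359,122),(357,237),(289,237)],34),("small",[(109,196),(157,174),(201,245),(157,267)],28)):
    P=ray(w,c,z)[:,:2]; (cx,cy),sz,a=cv2.minAreaRect(P.astype(np.float32)); print(n,P.round(),P.mean(0).round(1),(cx,cy),sz,a,[np.degrees(np.arctan2(*(P[i]-P[i-1])[::-1])).round(1) for i in range(4)])
E
```

```text
large [[641. 198.]
 [628. 141.]
 [534. 160.]
 [547. 217.]] [587.9 179. ] (587.9093017578125, 179.05519104003906) (58.21913146972656, 97.10475158691406) 78.28205871582031 [np.float64(-11.5), np.float64(-102.9), np.float64(168.3), np.float64(77.1)]
small [[615. 356.]
 [624. 310.]
 [555. 295.]
 [543. 341.]] [584.1 325.4] (583.7811279296875, 325.28924560546875) (73.48038482666016, 46.93705368041992) 11.905872344970703 [np.float64(11.9), np.float64(-79.1), np.float64(-168.0), np.float64(104.5)]
```

```bash
python3 -m jog '0.05 0.05 0.4 0 0 -0.0167 -1;0 0 0.5 0 0 0 -1;0 0 0.4 0 0 0 -1;0 0 0.09 0 0 0 -1;0 0 0 0 0 0 0' 40;python3 -m jog '0 0 0 0 0 0 1;0 0 0 0 0 0 1;0 0 0 0 0 0 1;0 0 0 0 0 0 1';python3 -c "
from bench import *
s=sense();print(s['tool_pos'],s['tcp_rot'])"
```

```text
time: 15.15
tool_pos: [587.0, 180.9, 181.0]
tcp_rot: [180.0, 0.0, -12.0]
ft_force: [0.6, 0.4, 0.6]
finger_gap: 69.3
grip_force: 0.0
time: 15.65
tool_pos: [587.9, 181.3, 183.1]
tcp_rot: [-179.9, -0.2, -12.0]
ft_force: [-0.7, 0.5, 7.2]
finger_gap: 59.2
grip_force: 46.5
[587.94599502 181.29103102 183.06831437] [-179.91965751   -0.19954151  -11.9948192 ]
```

```bash
python3 -m jog '0 0 -0.4 0 0 -0.067 1;0 0 -0.5 0 0 -0.0667 1;0 0.4 -0.1 0 0 0 1;0 0.5 0 0 0 0 1;0 0.5 0 0 0 0 1';python3 -m jog '-0.03 0.4 0 0 0 0 1;-0.03 0.19 0 0 0 0 1;0 0 0 0 -0.1 0 1;0 0 0 0 -0.1 0 1;0 0 0 0 0 0 1';python3 -m jog '0 0 0 0 0 0 1'
cat > go.py <<'E'
from h import *
import sys
H=np.array([float(v) for v in sys.argv[1:4]]); zt=float(sys.argv[4]); up=float(sys.argv[5]); back=float(sys.argv[6])
G=R.from_euler("xyz",[180,12,-4],degrees=True); T=H-G.apply([back,0,zt+up])
q=[sense() for _ in range(1)][0]; C=R.from_euler("xyz",q["tcp_rot"],degrees=True)
print("TCP target",T.round(1),"now",q["tool_pos"].round(1),q["tcp_rot"].round(1),"tool shift/100",(C.inv().apply(T-q["tool_pos"])/100).round(3),"turn/60",((C.inv()*G).as_rotvec(degrees=True)/60).round(3))
E
python3 go.py 536.1 -14.8 24 183 25 12
```

```text
time: 16.27
tool_pos: [576.9, 40.3, 281.5]
tcp_rot: [-180.0, -0.1, -3.9]
ft_force: [0.4, 0.1, -2.6]
finger_gap: 59.4
grip_force: 45.5
time: 16.9
tool_pos: [567.4, -16.7, 280.4]
tcp_rot: [-180.0, 12.0, -4.0]
ft_force: [0.6, 0.2, -2.5]
finger_gap: 59.2
grip_force: 45.5
time: 17.02
tool_pos: [567.2, -16.6, 280.6]
tcp_rot: [-180.0, 11.9, -4.0]
ft_force: [0.6, 0.7, -1.4]
finger_gap: 59.3
grip_force: 45.5
TCP target [567.5 -17.  229.9] now [567.2 -16.6 280.6] [-180.    11.9   -4. ] tool shift/100 [0.108 0.003 0.495] turn/60 [ 0.    -0.002  0.001]
```

```bash
python3 -m jog '0.05 0 0.25 0 0 0 1;0.06 0 0.24 0 0 0 1;0 0 0.12 0 0 0 1;0 0 0.06 0 0 0 1;0 0 0.02 0 0 0 1';python3 go.py 536.1 -14.8 24 183 0 12; python3 -c "
from h import *
s=snapshot('side');save(s,'s5',(250,140,390,245),5.5)"
```

```text
time: 17.65
tool_pos: [563.5, -16.8, 211.3]
tcp_rot: [180.0, 11.9, -4.0]
ft_force: [0.3, -0.7, -1.7]
finger_gap: 59.3
grip_force: 45.5
TCP target [562.3 -16.6 205.5] now [563.5 -16.8 211.3] [180.   11.9  -4. ] tool shift/100 [ 0.001 -0.001  0.06 ] turn/60 [ 0.    -0.001  0.   ]
```

View pics/s5.png

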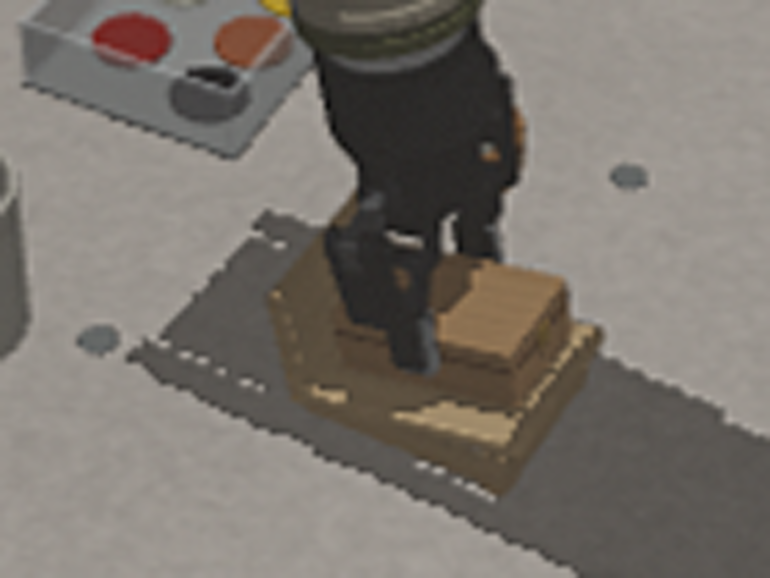

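The case is level with the bed, aligned and centred, hovering about 6 mm above it. I lower it slowly to contact.

```bash
python3 -m jog '0 0 0.03 0 0 0 1;0 0 0.01 0 0 0 1;0 0 0 0 0 0 1';python3 -m jog '0 0 0.01 0 0 0 1;0 0 0 0 0 0 1';python3 -m jog '0 0 0.01 0 0 0 1;0 0 0 0 0 0 1'
```

```text
time: 18.08
tool_pos: [562.6, -16.8, 207.1]
tcp_rot: [180.0, 12.0, -4.0]
ft_force: [-0.2, 0.5, -1.6]
finger_gap: 59.4
grip_force: 45.5
time: 18.32
tool_pos: [562.3, -16.8, 205.9]
tcp_rot: [-180.0, 12.0, -4.0]
ft_force: [0.3, 0.2, -2.4]
finger_gap: 59.3
grip_force: 45.5
time: 18.58
tool_pos: [562.3, -16.7, 205.7]
tcp_rot: [180.0, 12.0, -4.0]
ft_force: [-2.4, 0.8, 4.7]
finger_gap: 58.9
grip_force: 46.2
```

```bash
python3 -m jog '0.04 0 -0.005 0 0 0 1;0.03 0 0 0 0 0 1;0 0 0 0 0 0 1';python3 -m jog '0.02 0 0 0 0 0 1;0 0 0 0 0 0 1;0 0 0 0 0 0 1';python3 -m jog '0.02 0 0 0 0 0 1;0 0 0 0 0 0 1;0 0 0 0 0 0 1'
```

```text
time: 18.95
tool_pos: [569.5, -17.3, 204.2]
tcp_rot: [180.0, 11.9, -4.0]
ft_force: [1.1, 0.0, 2.1]
finger_gap: 59.2
grip_force: 46.1
time: 19.32
tool_pos: [571.2, -17.4, 203.8]
tcp_rot: [180.0, 12.0, -4.0]
ft_force: [-0.4, -0.1, 4.6]
finger_gap: 58.7
grip_force: 46.2
time: 19.7
tool_pos: [573.0, -17.5, 203.5]
tcp_rot: [180.0, 12.0, -4.0]
ft_force: [-1.7, -0.2, 6.2]
finger_gap: 59.4
grip_force: 46.4
```

```bash
python3 -m jog '0.015 0 0 0 0 0 1;0 0 0 0 0 0 1;0 0 0 0 0 0 1';python3 -m jog '0.015 0 0 0 0 0 1;0 0 0 0 0 0 1;0 0 0 0 0 0 1'
```

```text
time: 20.08
tool_pos: [574.4, -17.6, 203.2]
tcp_rot: [180.0, 12.0, -4.0]
ft_force: [-1.7, 0.2, 5.4]
finger_gap: 59.4
grip_force: 46.3
time: 20.45
tool_pos: [575.8, -17.7, 202.9]
tcp_rot: [180.0, 12.0, -4.0]
ft_force: [-2.9, 0.7, 7.0]
finger_gap: 59.2
grip_force: 46.5
```

```bash
python3 -m jog '0.015 0 0 0 0 0 1;0 0 0 0 0 0 1;0 0 0 0 0 0 1';python3 -m jog '0.015 0 0 0 0 0 1;0 0 0 0 0 0 1;0 0 0 0 0 0 1'
```

```text
time: 20.82
tool_pos: [576.4, -17.7, 202.7]
tcp_rot: [180.0, 12.2, -4.0]
ft_force: [-11.3, -0.8, 14.3]
finger_gap: 58.9
grip_force: 47.2
time: 21.2
tool_pos: [576.9, -17.7, 202.6]
tcp_rot: [180.0, 12.4, -4.0]
ft_force: [-18.0, 1.1, 22.0]
finger_gap: 59.2
grip_force: 47.9
```

```bash
python3 -m jog '-0.015 0 -0.005 0 0 0 1;0 0 0 0 0 0 0;0 0 0 0 0 0 -0.8;0 0 0 0 0 0 -1;0 0 0 0 0 0 -1';python3 -m jog '0 0 -0.3 0 0 0 -1;0 0 -0.5 0 0 0 -1;0 0 -0.5 0 0 0 -1;-0.5 0 0 0 0.1 0 -1;-0.3 0 0 0 0.1 0 -1';python3 -m jog '0 0 0 0 0 0 -1;0 0 0 0 0 0 -1'
python3 - <<'E'
from h import *
w=snapshot("wrist");s=snapshot("side")
im=np.hstack([w["img"][:,130:],cv2.resize(s["img"][180:240,285:380],(285,180)).repeat(1,0) if 0 else np.vstack([cv2.resize(s["img"][180:240,285:380],(285,180)),np.zeros((220,285,3),np.uint8)])]);cv2.imwrite("pics/m6.png",im[...,::-1]);print(sense()["tool_pos"],sense()["tcp_rot"])
E
```

```text
time: 21.82
tool_pos: [577.5, -17.8, 202.6]
tcp_rot: [180.0, 12.0, -4.0]
ft_force: [-0.2, 0.9, -0.4]
finger_gap: 85.4
grip_force: 0.0
time: 22.45
tool_pos: [525.9, -14.2, 344.4]
tcp_rot: [180.0, -0.3, -4.0]
ft_force: [-0.1, -0.2, 0.3]
finger_gap: 85.3
grip_force: 0.0
time: 22.7
tool_pos: [526.5, -14.3, 344.1]
tcp_rot: [180.0, -0.0, -4.0]
ft_force: [0.1, 0.3, 0.0]
finger_gap: 85.2
grip_force: 0.0
[527.04284645 -14.38517304 343.90165851] [ 1.79995980e+02  3.33705683e-03 -3.99481652e+00]
```

View pics/m6.png

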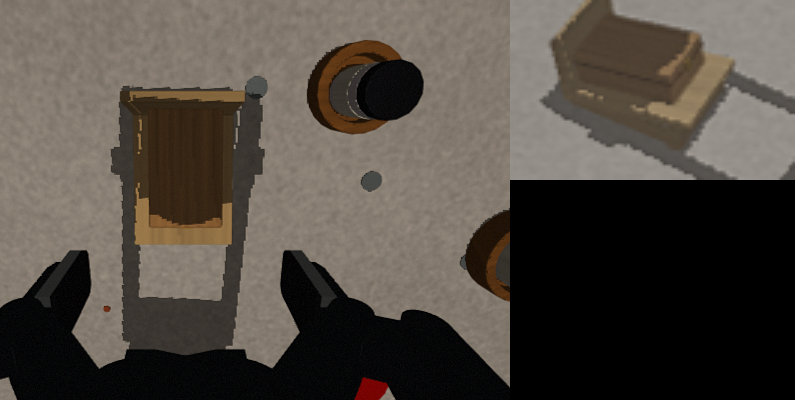

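The large case lies flat on the bed against the backstop. Its top end spans columns 279–352 and the bed 266–362 (full-image pixels). I check the centring, then go to the small case.

```bash
python3 - <<'E'
from h import *
w=snapshot("wrist")
C=ray(w,[(279,228),(352,227)],67);B=ray(w,[(266,245),(362,244)],38.5);T=ray(w,[(252,94),(376,98)],70.7)
o=np.array([528.,-14,0]);Q=R.from_euler("z",4,degrees=True)
for P in (C,B,T): print(P.round(1)[:,:2],Q.apply(P-o).round(1)[:,:2])
E
python3 -m jog '0 0 0 0 0 -0.1333 -1;0 0 0 0 0 -0.1417 -1;0.4 -0.4 0 0 0 0 -1;0.4 -0.45 0 0 0 0 -1;0.29 -0.5 0 0 0 0 -1';python3 -m jog '0 -0.5 0 0 0 0 -1;0 -0.5 0 0 0 0 -1;0.2 -0.5 0.2 0 0 0 -1;0 -0.35 0.1 0 0 0 -1;0 0 0 0 0 0 -1'
python3 -c "
from bench import *
s=sense();print(s['tool_pos'],s['tcp_rot'])"
```

```text
[[499.1  16.9]
 [495.9 -42.6]] [[-31.   28.9]
 [-30.  -30.8]]
[[471.4  35. ]
 [466.3 -53.8]] [[-59.9  44.9]
 [-58.8 -44.1]]
[[604.6  25.2]
 [595.7 -63.1]] [[ 73.7  44.4]
 [ 71.  -44.3]]
time: 23.48
tool_pos: [605.0, 142.6, 343.1]
tcp_rot: [180.0, 0.0, 12.4]
ft_force: [1.3, -0.5, 0.9]
finger_gap: 85.1
grip_force: 0.0
time: 24.1
tool_pos: [581.9, 328.9, 311.0]
tcp_rot: [180.0, 0.2, 12.7]
ft_force: [-0.1, -0.1, -0.4]
finger_gap: 85.5
grip_force: 0.0
[581.8512756  328.91261928 310.969821  ] [179.98782345   0.20940653  12.70990636]
```

The large case is centred within about 1 mm and home: its end is at rack x ≈ -31, where -32 is expected. Now a closer look at the small case.

```bash
python3 - <<'E'
from h import *
w=snapshot("wrist"); save(w,"w7",(200,80,440,300),2.5)
print(proj(w,[584,325,28]))
E
```

```text
[[320.27127701 187.91120144]]
```

View pics/w7.png

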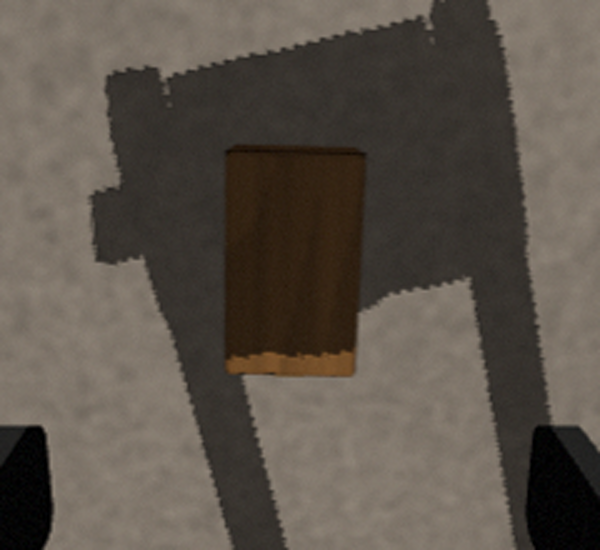

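Top-face centre is (317,186), i.e. (585,328), within 3 mm of the earlier value. I grasp it.

```bash
python3 -m jog '0.03 0.02 0.4 0 0 0 -1;0 0 0.5 0 0 0 -1;0 0 0.4 0 0 0 -1;0 0 0.01 0 0 0 -1;0 0 0 0 0 0 0' 35;python3 -m jog '0 0 0 0 0 0 1;0 0 0 0 0 0 1;0 0 0 0 0 0 1;0 0 0 0 0 0 1;0 0 0 0 0 0 1';python3 -c "
from bench import *
s=sense();print(s['tool_pos'],s['tcp_rot'])"
```

```text
time: 24.78
tool_pos: [587.2, 324.5, 184.4]
tcp_rot: [-180.0, -0.1, 12.5]
ft_force: [0.2, 0.2, 0.8]
finger_gap: 69.7
grip_force: 0.0
time: 25.4
tool_pos: [587.2, 325.4, 185.7]
tcp_rot: [-180.0, -0.3, 12.5]
ft_force: [0.6, -0.7, 6.4]
finger_gap: 43.5
grip_force: 36.8
[587.19914047 325.3764762  185.707224  ] [-179.95215442   -0.27861123   12.51090539]
```

```bash
python3 -m jog '0 0 -0.4 0 0 0.1375 1;0 0 -0.5 0 0 0.1375 1;0 0.4 -0.2 0 0 0 1;0.05 0.5 0 0 0 0 1;0.05 0.55 0 0 0 0 1';python3 -m jog '0.05 0.55 0 0 0 0 1;0.05 0.55 0 0 0 0 1;0.03 0.5 0 0 0 0 1;0 0.38 0 0 0 0 1;0 0 0 0 -0.1 0 1';python3 -m jog '0 0 0 0 -0.1 0 1;0 0 0 0 0 0 1;0 0 0 0 0 0 1';python3 go.py 554.4 -16.1 55 185.5 25 12
```

```text
time: 26.02
tool_pos: [585.9, 178.6, 294.4]
tcp_rot: [-180.0, -0.2, -3.9]
ft_force: [1.1, -1.1, -1.5]
finger_gap: 43.2
grip_force: 36.0
time: 26.65
tool_pos: [584.6, -21.8, 294.1]
tcp_rot: [180.0, 6.0, -4.2]
ft_force: [0.2, 1.4, -0.7]
finger_gap: 43.2
grip_force: 36.0
time: 27.02
tool_pos: [585.2, -18.8, 292.9]
tcp_rot: [180.0, 11.8, -4.0]
ft_force: [-0.1, -0.7, -0.8]
finger_gap: 43.4
grip_force: 36.0
TCP target [586.3 -18.3 263.4] now [585.2 -18.8 292.9] [180.   11.8  -4. ] tool shift/100 [ 0.071 -0.005  0.286] turn/60 [ 0.    -0.003  0.   ]
```

```bash
python3 -m jog '0.07 -0.005 0.25 0 0 0 1;0 0 0.13 0 0 0 1;0 0 0.08 0 0 0 1;0 0 0.02 0 0 0 1;0 0 0 0 0 0 1';python3 -m jog '0 0 0.015 0 0 0 1;0 0 0 0 0 0 1';python3 -m jog '0 0 0.015 0 0 0 1;0 0 0 0 0 0 1';python3 go.py 554.4 -16.1 55 185.5 0 12
```

```text
time: 27.65
tool_pos: [582.0, -18.2, 244.6]
tcp_rot: [180.0, 12.0, -4.0]
ft_force: [0.7, -1.0, -1.1]
finger_gap: 43.3
grip_force: 36.1
time: 27.9
tool_pos: [581.7, -18.3, 242.9]
tcp_rot: [180.0, 12.0, -4.0]
ft_force: [-0.1, 0.3, -1.5]
finger_gap: 43.6
grip_force: 36.1
time: 28.15
tool_pos: [581.2, -18.2, 241.0]
tcp_rot: [180.0, 12.0, -4.0]
ft_force: [-0.2, 0.2, 0.4]
finger_gap: 43.0
grip_force: 36.1
TCP target [581.2 -18.  238.9] now [581.2 -18.2 241. ] [180.  12.  -4.] tool shift/100 [ 0.004 -0.002  0.02 ] turn/60 [0. 0. 0.]
```

```bash
python3 -m jog '0 0 0.01 0 0 0 1;0 0 0 0 0 0 1';python3 -m jog '0.04 0 -0.005 0 0 0 1;0.03 0 0 0 0 0 1;0 0 0 0 0 0 1';python3 -m jog '0.02 0 0 0 0 0 1;0 0 0 0 0 0 1;0 0 0 0 0 0 1'; python3 -m jog '0.015 0 0 0 0 0 1;0 0 0 0 0 0 1;0 0 0 0 0 0 1'
```

```text
time: 28.4
tool_pos: [581.0, -18.1, 240.0]
tcp_rot: [-180.0, 12.0, -4.0]
ft_force: [0.1, 0.4, -0.6]
finger_gap: 43.1
grip_force: 36.1
time: 28.78
tool_pos: [588.2, -18.7, 239.2]
tcp_rot: [180.0, 12.0, -4.0]
ft_force: [-0.3, -0.8, -0.4]
finger_gap: 43.1
grip_force: 36.1
time: 29.15
tool_pos: [589.9, -18.8, 238.8]
tcp_rot: [-180.0, 12.0, -4.0]
ft_force: [-1.0, -0.7, -1.3]
finger_gap: 43.4
grip_force: 36.1
time: 29.52
tool_pos: [591.4, -18.9, 238.5]
tcp_rot: [180.0, 12.0, -4.0]
ft_force: [-1.1, -0.7, -0.7]
finger_gap: 43.2
grip_force: 36.1
```

```bash
python3 -m jog '0.015 0 0 0 0 0 1;0 0 0 0 0 0 1;0 0 0 0 0 0 1';python3 -m jog '0.015 0 0 0 0 0 1;0 0 0 0 0 0 1;0 0 0 0 0 0 1';python3 -m jog '0 0 0.01 0 0 0 1;0 0 0 0 0 0 1;0 0 0 0 0 0 1'
```

```text
time: 29.9
tool_pos: [592.8, -19.0, 238.1]
tcp_rot: [180.0, 12.0, -4.0]
ft_force: [-0.3, -0.5, -0.4]
finger_gap: 43.5
grip_force: 36.1
time: 30.28
tool_pos: [594.3, -19.1, 237.8]
tcp_rot: [180.0, 12.0, -4.0]
ft_force: [0.2, 0.5, -0.7]
finger_gap: 43.4
grip_force: 36.1
time: 30.65
tool_pos: [594.1, -19.1, 236.8]
tcp_rot: [-180.0, 12.0, -4.0]
ft_force: [0.3, 0.1, -1.2]
finger_gap: 43.1
grip_force: 36.1
```

```bash
python3 -m jog '0 0 0.01 0 0 0 1;0 0 0 0 0 0 1;0 0 0 0 0 0 1';python3 -m jog '0.015 0 0 0 0 0 1;0 0 0 0 0 0 1;0 0 0 0 0 0 1';python3 -m jog '0.01 0 0.005 0 0 0 1;0 0 0 0 0 0 1;0 0 0 0 0 0 1'
```

```text
time: 31.02
tool_pos: [594.1, -19.1, 236.5]
tcp_rot: [180.0, 12.0, -4.0]
ft_force: [-2.4, 0.3, 5.9]
finger_gap: 43.1
grip_force: 36.7
time: 31.4
tool_pos: [595.6, -19.2, 236.2]
tcp_rot: [180.0, 12.0, -4.0]
ft_force: [-1.1, -0.0, 5.5]
finger_gap: 43.2
grip_force: 36.7
time: 31.78
tool_pos: [596.5, -19.2, 236.0]
tcp_rot: [180.0, 12.0, -4.0]
ft_force: [-2.8, 0.3, 8.9]
finger_gap: 43.3
grip_force: 37.1
```

```bash
python3 -m jog '0.01 0 -0.002 0 0 0 1;0 0 0 0 0 0 1;0 0 0 0 0 0 1';python3 -m jog '0.01 0 0 0 0 0 1;0 0 0 0 0 0 1;0 0 0 0 0 0 1';python3 -m jog '0.01 0 0 0 0 0 1;0 0 0 0 0 0 1;0 0 0 0 0 0 1'
```

```text
time: 32.15
tool_pos: [597.1, -19.3, 235.8]
tcp_rot: [180.0, 12.0, -4.0]
ft_force: [-5.9, 0.6, 10.3]
finger_gap: 43.3
grip_force: 37.2
time: 32.52
tool_pos: [597.5, -19.3, 235.8]
tcp_rot: [180.0, 12.2, -4.0]
ft_force: [-10.1, -0.3, 15.5]
finger_gap: 43.0
grip_force: 37.6
time: 32.9
tool_pos: [597.9, -19.3, 235.6]
tcp_rot: [180.0, 12.3, -4.0]
ft_force: [-16.1, 0.9, 19.7]
finger_gap: 43.2
grip_force: 37.9
```

The small case has reached the backstop. I release, retreat and check.

```bash
python3 -m jog '-0.012 0 -0.005 0 0 0 1;0 0 0 0 0 0 0;0 0 0 0 0 0 -0.8;0 0 0 0 0 0 -1;0 0 0 0 0 0 -1';python3 -m jog '0 0 -0.3 0 0 0 -1;0 0 -0.5 0 0 0 -1;0 0 -0.5 0 0 0 -1;-0.5 0 0 0 0.1 0 -1;-0.3 0 0 0 0.1 0 -1';python3 -m jog '0 0 0 0 0 0 -1;0 0 0 0 0 0 -1'
python3 - <<'E'
from h import *
w=snapshot("wrist");s=snapshot("side");t=snapshot("scene")
r=lambda a:cv2.resize(a,(400,300))
im=np.vstack([np.hstack([r(s["img"][170:245,285:385]),r(t["img"][160:235,270:370])]),np.hstack([r(w["img"][50:275,170:470]),r(t["img"][100:310,130:410])])]);cv2.imwrite("pics/m8.png",im[...,::-1]);print(sense()["tool_pos"],sense()["tcp_rot"])
E
```

```text
time: 33.52
tool_pos: [598.2, -19.3, 234.9]
tcp_rot: [-180.0, 12.0, -4.0]
ft_force: [0.2, 0.2, -0.2]
finger_gap: 85.4
grip_force: 0.0
time: 34.15
tool_pos: [546.6, -15.8, 376.7]
tcp_rot: [180.0, -0.3, -4.0]
ft_force: [-0.5, -0.3, 0.1]
finger_gap: 85.5
grip_force: 0.0
time: 34.4
tool_pos: [547.0, -15.8, 376.4]
tcp_rot: [180.0, -0.0, -4.0]
ft_force: [0.2, -0.1, -0.6]
finger_gap: 85.4
grip_force: 0.0
[547.57959309 -15.915449   376.0617823 ] [ 1.79997524e+02  1.27188992e-02 -3.99413327e+00]
```

View pics/m8.png

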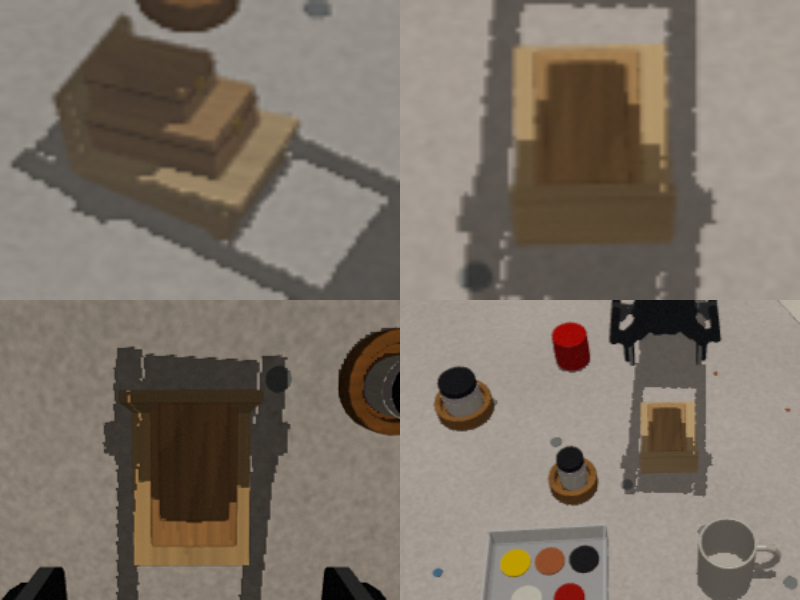

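```bash
python3 - <<'E'
from h import *
w=snapshot("wrist"); save(w,"w9",(240,100,400,260),3.7)
f=lambda x,y:(170+x*.75,50+(y-300)*.75)
o=np.array([528.5,-14.2,0]);Q=R.from_euler("z",4,degrees=True)
for c,z in (([f(159,521),f(238,521)],90),([f(152,545),f(238,545)],67),([f(134,565),f(248,565)],38.5)): print(Q.apply(ray(w,c,z)-o).round(1)[:,:2])
E
```

```text
[[ -3.7  21.1]
 [ -3.7 -28.6]]
[[-30.1  28.4]
 [-30.1 -31.6]]
[[-59.5  45.8]
 [-59.5 -43. ]]
```

View pics/w9.png

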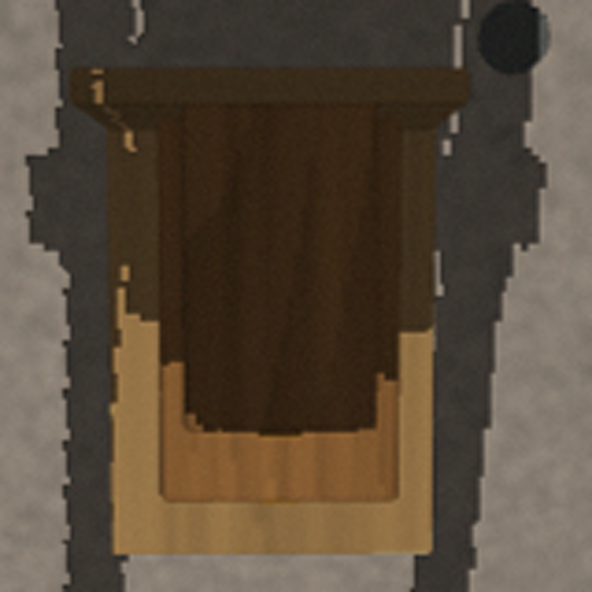

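Both cases are flush on the backstop, aligned and centred within about 2–3 mm, and the pots are upright in their holders. The gripper is clear, so I hand in.

```bash
python3 -c "
from bench import *
print(hand_in())"
```

```text
the job is handed in; nothing more can be done
None
```

I handed the job in at about 35 s: both pots stand upright in their holders, and the large case, with the small one on top, lies against the backstop, each about 2–3 mm off centre; no verdict came back.

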